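# Feel for the release notch of a strip-bending clamp

## Task

Free the brass strip held in the blue strip-bending clamp: set a fingertip on the blue cover at either end of the clamp's front rail, slide it inwards along the top of the steel rail until you find the notch, and press the catch inside the notch fully down so that the clamping beam swings up and stays open. Then take the hand away. Touch only, do not lean hard on the machine, and leave the brass strip and everything else on the bench where they are.

Things in the scene. Friction and masses are not known exactly. Their poses are not given: they have to be found in the camera images.
- machine: The blue strip-bending clamp, fixed to the bench. Origin at bench level; x away from the robot, y along the rail to the left, z up. In its frame, mm: dark base plate x -110..170, y -200..200, top z 20; steel rail along the front, x -108..-50; gap; blue bed x -20..100, y -170..170, top z 50, carrying strip and beam; hinge cheeks at x 85, y -163 and 163, up to z 85.
- rail_mid (a point): Middle of the bare steel rail, on its flat top: (-90, 0, 70) mm in the machine's frame, 18 mm behind the rail's front edge, same axes. Bare rail: 95 mm to either side in y. The one notch, 46 mm long in y, cut 40 mm back from the front edge, upright walls, open in front, is centred anywhere up to 45 mm left or right of here; not reported, find it by touch or sight.
- cap_left: Blue cover over the left (+y) end of the rail, part of the clamp: 62 (x) x 95 (y) mm, flat top 52 mm above its origin, that is z = 72, 2 mm above the bare rail. Origin at the centre of its underside: (-79, 142.5, 20) mm in the machine's frame, same axes.
- cap_right: The same blue cover over the right (-y) end of the rail: origin at (-79, -142.5, 20) mm in the machine's frame, same axes.
- release (a joint): How far the catch in the notch is pressed down, m: 0 up, 0.010 fully down (stop). It resists with about 2 to 7 N, has no return spring and stays where it is left. The catch is the dark steel bar under the rail, bare only in the notch: its flat top, 36 mm deep in x, fills the notch floor 14 mm below the rail top (z = 56 mm) when up; pressed straight down.
- beam (a joint): Opening angle of the steel clamping beam, rad: 0 clamped, 0.4 open. The beam (65 x 300 x 15 mm, hinged along y at machine x = 85, z = 63 mm, on top of the bed) is linked to the catch: angle = 40 x catch travel in m. Its front edge rises about 25 mm.
- strip: Loose brass strip 40 (x) x 360 (y) x 4 mm lying on the bed under the front of the beam, parallel to the rail; origin at the centre of its underside. To be left in place.
- jar: Small closed clear jar with a steel cap, diameter 40, height 60 mm, standing on the clamp's base plate behind the bed; origin at its underside. Bystander.
- punch: Steel centre punch blank standing on the clamp's base plate behind the bed, diameter 24, height 75 mm; origin at its underside. Bystander.
- mallet: Wooden mallet lying on the bench left of the clamp: head 75 x 120 x 75 mm (origin at the centre of its underside), round handle 25 mm thick and 200 mm long towards its -x. Bystander.
- disc: Flat dark grinding disc with a bore, diameter 100, 6 mm thick, lying on the bench near the clamp's front right corner. Bystander.
- offcut: Brass offcut 60 x 25 x 12 mm on the bench near the clamp's front left corner; origin at its underside. Bystander.
- square: Steel try square lying on the bench at the right: stock 100 x 18 x 14 mm, blade 22 x 120 mm. Bystander.

How it is judged:
On the way, in this order (a step that is already met when the one before it is completed fails the run):
1. a finger rests on one of the two blue rail covers, the catch still up ((contact force between the fingers and cap_left above 0.3 N or contact force between the fingers and cap_right above 0.3 N) and value of joint release below 0.002 m), for 0.1 s.
2. the finger has slid off the cover and rests on the machine's rail, the catch still up (contact force between the fingers and machine above 0.3 N and contact force between the fingers and cap_left below 0.1 N and contact force between the fingers and cap_right below 0.1 N and value of joint release below 0.002 m), for 0.1 s.
3. the catch in the notch is pressed down by a finger and the beam is open (value of joint release above 0.0085 m and value of joint beam above 0.33 rad and contact force between the fingers and machine above 0.3 N), for 0.05 s.
At the end, for the whole second after the job is handed in: The catch stays at least 8 of its 10 mm down, the beam stands open by at least 0.31 rad and is at rest, and the brass strip lies within 12 mm of where it was (value of joint release above 0.008 m and value of joint beam above 0.31 rad and velocity of joint beam below 0.05 rad/s and distance of strip from where it was at the start of the episode below 0.012 m and linear speed of strip below 0.02 m/s); the robot touches nothing.
It fails at once if the brass strip is moved by more than 12 mm or lifted (distance of strip from where it was at the start of the episode above 0.012 m).
It fails at once if the arm or hand leans on the machine with more than 60 N (contact force between any of the fingers, the arm and machine above 60 N).
It fails at once if a bystander on the bench is moved by more than 25 mm (distance of any of jar, punch, mallet, disc, offcut, square from where it was at the start of the episode above 0.025 m).
It also fails if it takes over 45 s, if anything falls off the work surface, if the arm or the gripper's body presses on something with over 40 N, if the wrist force passes 120 N, or if a joint passes its speed limit or range.

## Robot

A 6-joint arm with a two-finger parallel gripper is mounted at the origin on the work surface. World frame = base frame: x ahead of the robot, y to its left, z up, the work surface at z = 0. Lengths are in m, angles in rad, forces in N, time in s.
With the tool pointing down it reaches from about 0.35 to 0.975 m from the base axis. Payload 4.9 kg.
Tool frame: the origin (TCP) lies midway between the tips of the shut fingers; the grasp point (between the pads) lies manip.grip_depth behind it (manip.grip_depth is the distance from the TCP to the grasp point, in m); z points along the fingers, x is the direction in which the jaws open and shut, and the axes are right-handed (so a half turn about z gives the same grasp; the last joint's range is limited). The gripper opens to 85 mm and grips with 20 to 120 N. Pads are 22 mm wide; open, the fingers measure 114 mm over their backs; the gripper's body (76 mm by 85 mm) begins 54 mm behind the grasp point. The pads swing forward as they close: fully open they stand 13 mm farther back than shut.
Start: joints at [0.983, 0.053, 1.613, -0, 1.476, -0.119], TCP at [0.282, 0.558, 0.231] pointing down, gripper open.
Joint ranges: [-3.01, 3.01], [-1.01, 2.22], [0.06, 2.58], [-1.02, 4.17], [0.09, 2.62], [-3.14, 3.14]. Speed limits (rad/s): [2.57, 2.57, 3.14, 3.14, 3.14, 3.14].

## Interface

Orientations are given as a unit quaternion [w, x, y, z].
In Python, from plant import state, grab_frame, ticket, manip gives the robot as it stands.
- The arm moves only by the tool carry_out, never from a script. Its argument "moves" is a list that holds one entry, the list of rows, each a list of 7 numbers: the turn, a rotation vector about the tool's x, y, z each as a share of 5 degrees, from -1 to 1, then the shift along the tool's x, y, z each as a share of 0.04 m, from -1 to 1, then the gripper command: -1 is shut, 1 is fully open, values between are in proportion. A call has 1 to 8 rows; each row shifts and turns the commanded pose from where the row before left it, along the tool's axes as they then stand; what a row does not reach is not made up. A row lasts 1/12 s, in which the tool goes at most 41.7 mm and 7.16 degrees, less where a joint would pass 70% of its speed; a pose out of reach is approached as far as the arm can. A call with a number of a shift or a turn outside -1 to 1 is refused whole. A call with a gripper value outside its range is refused whole. The fingers move at their own pace and stop on an object; the grip force is fixed at half the most. Time passes only in rows, so rows that do not move let the fingers close. It gives the time, the measured TCP pose, the force and the opening at its end, in the units of the state.
- state(): the state, without advancing time (a new reading comes with each control period).
- grab_frame(name): name is "scene" or "top" or "wrist"; returns a dict with "frame" (400x640x3 uint8, red, green, blue), "z_map" (400x640 float32, m along the optical axis (not along the pixel's ray), 0 where there is no reading), "K" (3x3 intrinsics, pixels), "world_from_camera" (4x4, takes a point from camera to world coordinates); the wrist camera has in their place "hand_eye" (4x4, takes a point from camera to tool coordinates, whose origin is the TCP and whose axes are the tool frame's). Camera axes: x right, y down, z forward; pixel columns grow to the right and rows downward; lengths in m; the calibration is good to about 2 mm. A picture is of the moment at which its call begins: read the wrist's pose just before it.
- ticket.job_done(): hands the job in, once; it reports no verdict.
The state is a dict: "time": time; "joint_pos": joint angles; "joint_vel": joint speeds; "joint_efforts": joint torques, N m; "tool_pos": TCP position; "tool_rot": TCP orientation; "contact_force": force on the tool from outside, world axes, zero at the start; "ft_torque": the same for the moment, N m; "gripper_width": opening from 0.0 (shut) to 1.0 (fully open).
Only numpy, scipy, OpenCV 4.12 (cv2) and the standard library are available. Lean on these libraries where they do the work, as an engineer would, in place of code of your own. Each camera call takes 0.05 s, during which the arm holds its last target.

## Working session

There is one attempt and no reset: what is moved stays moved. The work goes in short steps, Python scripts to look and compute and a tool call to move; the robot and the scene stay as the last step left them, time stands still between calls to the robot, and variables do not carry over. Pictures are saved under pics/ and viewed, and the job is handed in when it is done.

Besides the shell and the picture viewer there is one more tool, called after "Request:" in YAML: its name, and indented under it one key for each argument. carry_out: Moves the arm, as the interface text tells. Shift numbers are shares of 0.04 m and turn numbers shares of 5 degrees, none past 1 either way. Its arguments: {"type":"object","properties":{"moves":{"type":"array"}},"required":["moves"]}

```bash
mkdir -p pics; ls; python3 - <<'E'
from plant import state, grab_frame, manip
import cv2, numpy as np
print(state()); print(manip.grip_depth)
for n in ("scene","top"):
    f=grab_frame(n); cv2.imwrite(f"pics/{n}0.png",f["frame"][:,:,::-1]); np.savez(f"/tmp/{n}0.npz",**f)
    print(n,f["K"],f["world_from_camera"])
E
```

```text
pics
{'time': 0.0, 'joint_pos': array([ 9.83000314e-01,  5.33696826e-02,  1.61430241e+00,  7.02481073e-06,
        1.47597308e+00, -1.19009023e-01]), 'joint_vel': array([-9.42793821e-04,  6.09340301e-04, -7.88597611e-05, -2.12335205e-04,
       -7.92207249e-05,  2.91586166e-04]), 'joint_efforts': array([ 2.56943449e-04, -3.93679726e+01, -3.70179105e+01, -2.88268507e-05,
        6.82799437e-03, -1.61444422e-05]), 'tool_pos': array([0.28203496, 0.55705281, 0.23005003]), 'tool_rot': array([ 4.26502209e-04,  8.51998692e-01,  5.23542907e-01, -9.33440603e-04]), 'contact_force': array([-0.78575657, -0.15408339,  0.11553339]), 'ft_torque': array([ 0.00561082, -0.00813139,  0.01959258]), 'gripper_width': 1.0039692870428096}
0.0187
scene [[507.13785357   0.         328.61987533]
 [  0.         507.13785357 205.10238984]
 [  0.           0.           1.        ]] [[-0.42924235  0.69176944 -0.58069445  1.42274145]
 [ 0.90307784  0.31862133 -0.28797718  0.43155018]
 [-0.01419217 -0.64802429 -0.76148742  1.20141781]
 [ 0.          0.          0.          1.        ]]
top [[387.79473053   0.         322.73571995]
 [  0.         387.79473053 200.50475145]
 [  0.           0.           1.        ]] [[ 0.09252039 -0.97295096  0.21167523  0.3818558 ]
 [-0.99570585 -0.09107461  0.01659129  0.01171313]
 [ 0.00313572 -0.2123013  -0.97719922  1.06600356]
 [ 0.          0.          0.          1.        ]]
```

View pics/scene0.png

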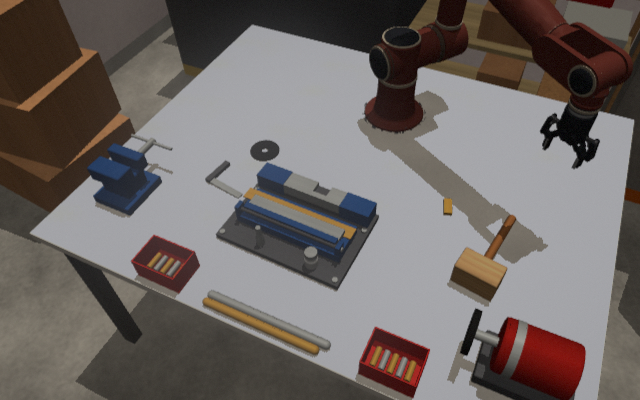

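View pics/top0.png

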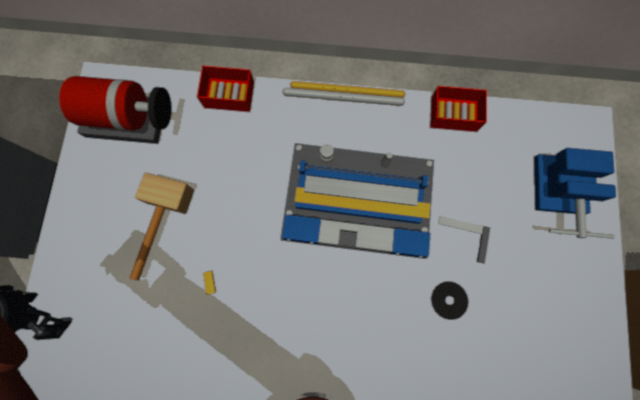

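```bash
cat > h.py <<'E'
import numpy as np, cv2
def world(f):
    z=f["z_map"]; K=f["K"]; v,u=np.mgrid[:z.shape[0],:z.shape[1]]
    P=np.stack([(u-K[0,2])/K[0,0]*z,(v-K[1,2])/K[1,1]*z,z],-1); T=f["world_from_camera"]
    return P@T[:3,:3].T+T[:3,3]
def cast(f,uv,h):
    K=f["K"];T=f["world_from_camera"]; d=T[:3,:3]@np.array([(uv[0]-K[0,2])/K[0,0],(uv[1]-K[1,2])/K[1,1],1]); o=T[:3,3]
    return o+d*(h-o[2])/d[2]
E
python3 - <<'E'
from h import *
for n,box in (("top",(270,130,450,270)),("scene",(205,150,390,295))):
    f=dict(np.load(f"/tmp/{n}0.npz")); W=world(f); im=f["frame"]; 
    x0,y0,x1,y1=box
    crop=im[y0:y1,x0:x1,::-1]; cv2.imwrite(f"pics/{n}0c.png",cv2.resize(crop,None,fx=4,fy=4,interpolation=cv2.INTER_CUBIC))
    hsv=cv2.cvtColor(im,cv2.COLOR_RGB2HSV)
    m=cv2.inRange(hsv,(100,120,40),(125,255,255))
    B=np.zeros_like(m);B[y0:y1,x0:x1]=1; m=m*B
    m[(W[...,2]<.066)|(W[...,2]>.078)]=0
    k,l,s,c=cv2.connectedComponentsWithStats(m)
    for i in range(1,k):
        if s[i,4]>60:
            p=W[l==i]; r=cv2.minAreaRect((p[:,:2]*1000).astype(np.float32)); print(n,s[i],c[i],"median",np.median(p,0).round(4),r)
E
```

```text
top [282 215  39  28 855] [300.88654971 228.21637427] median [0.519  0.0778 0.0719] ((519.7733764648438, 78.15108489990234), (92.15618896484375, 62.193870544433594), 88.04376220703125)
top [393 228  37  29 844] [410.88151659 242.08649289] median [ 0.5095 -0.2066  0.0722] ((510.08905029296875, -206.7606201171875), (90.55631256103516, 62.03169250488281), 87.93668365478516)
scene [258 163  33  21 272] [275.64705882 173.36764706] median [ 0.512  -0.199   0.0708] ((513.900634765625, -204.7259063720703), (88.84119415283203, 59.595523834228516), 89.48954010009766)
scene [340 193  36  24 469] [357.74413646 204.55863539] median [0.5225 0.081  0.0711] ((522.600830078125, 79.82818603515625), (92.36270904541016, 65.37641143798828), 89.20587158203125)
```

```bash
python3 - <<'E'
from h import *
f=dict(np.load("/tmp/top0.npz"));W=world(f)
for uv in ((301,229),(411,241),(348,232),(348,238),(348,246),(380,238),(330,234),(365,236),(300,215),(450,300)): print(uv,W[uv[1],uv[0]].round(4))
E
```

```text
(301, 229) [0.5169 0.0774 0.073 ]
(411, 241) [ 0.5121 -0.2063  0.0743]
(348, 232) [ 0.523  -0.0449  0.0542]
(348, 238) [ 0.5072 -0.0461  0.055 ]
(348, 246) [ 0.4885 -0.049   0.0344]
(380, 238) [ 0.5128 -0.1272  0.0714]
(330, 234) [0.5114 0.0018 0.0689]
(365, 236) [ 0.5145 -0.0885  0.0705]
(300, 215) [0.5622 0.0877 0.0201]
(450, 300) [ 3.740e-01 -3.334e-01 -3.000e-04]
```

View pics/top0c.png

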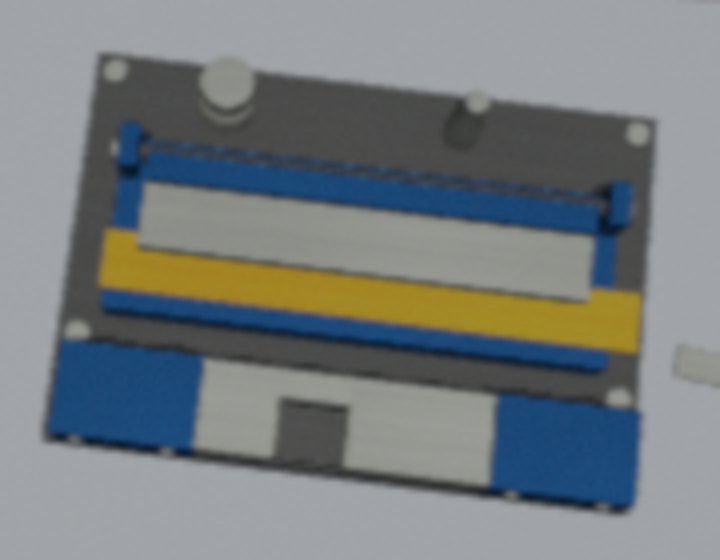

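```bash
python3 - <<'E'
from h import *
for n,box in (("top",(325,220,375,255)),("scene",(290,165,350,215))):
    f=dict(np.load(f"/tmp/{n}0.npz")); W=world(f); x0,y0,x1,y1=box
    m=np.zeros(W.shape[:2],np.uint8); m[y0:y1,x0:x1]=1
    g=cv2.cvtColor(f["frame"],cv2.COLOR_RGB2GRAY)
    m[(W[...,2]<.050)|(W[...,2]>.062)|(W[...,0]>.535)]=0
    k,l,s,c=cv2.connectedComponentsWithStats(m)
    for i in range(1,k):
        if s[i,4]>20:
            p=W[l==i]; print(n,s[i],np.median(p,0).round(4),cv2.minAreaRect((p[:,:2]*1000).astype(np.float32)), g[l==i].mean())
    print(g[y0:y1:4,x0:x1:2])
R=np.array([[np.cos(-.033),-np.sin(-.033)],[np.sin(-.033),np.cos(-.033)]])
o=np.array([.515,-.064])-R@[-.079,0]
print(o)
E
```

```text
top [338 230  22  18 264] [ 0.506  -0.0435  0.0562] ((506.9141540527344, -48.768943786621094), (57.48505401611328, 39.68318176269531), 85.86016845703125) 80.45075757575758
[[121 104  97  81  77  66  63  70  70  71  71  69  70  74  75  75  76  76
   75  76  76  76  75  75  75]
 [150 151 150 150 149 149 149 148 149 150 151 147 145 140 139 129 122 102
   90  80  77  69  72  71  72]
 [152 153 152 152 152 152 151 147 141 145 148 151 151 151 152 151 151 147
  147 148 148 148 149 149 150]
 [151 153 153 153 153 153 153 117  80  77  75  77  74  65  58  61 116 148
  150 151 150 150 151 151 151]
 [152 152 152 152 151 151 149 108  80  80  81  81  80  78  78  78 131 148
  148 149 150 149 151 152 153]
 [149 150 151 151 150 151 145  93  78  78  79  80  78  78  78  86 139 149
  149 148 149 150 149 150 150]
 [ 50  61  64  77  83  97  94  70  78  76  72  75  81  79  78  93 143 148
  148 148 150 150 151 151 153]
 [163 164 163 161 157 153 151 148 130 109  99  86  82  71  63  53  53  61
   70  77  87  97 109 121 135]
 [163 163 164 163 164 163 163 164 164 163 164 163 164 163 163 163 163 163
  163 159 157 
[... 1144 characters left out ...]
 73 122 134 134 134 135 134 135 135 133 126  68]
 [ 50  46  45  52  59  58  59  60  60  63  60  60  60  95 124 131 133 132
  133 134 134 137 137 136 136 136 135 106  68  68]
 [ 68  60  54  54  51  48  46  44  53  55  60  60  62  63  60  61  60  58
   94 115 133 133 133 134 134 138  78  66  66  67]
 [126 126 117 101  76  68  59  56  53  51  46  47  44  48  53  60  57  62
   58  58  60  59  60  68 113  64  66  67  66  65]
 [133 129 130 121 126 123 123 125 104  75  67  61  55  49  51  46  41  44
   47  53  59  60  60  60  53  42  42  42  46  57]
 [131 131 131 131 132 132 130 131 122 126 126 124 124 102  73  66  63  58
   52  50  48  44  45  44  46  42  40  42  39  40]]
[ 0.59395699 -0.06660653]
```

```bash
python3 - <<'E'
from h import *
f=dict(np.load("/tmp/top0.npz")); g=cv2.cvtColor(f["frame"],cv2.COLOR_RGB2GRAY).astype(float)
for r in (234,236,238,240,242):
    row=g[r,330:366]; i=[j for j in range(35) if (row[j]-115)*(row[j+1]-115)<0]
    e=[330+j+(115-row[j])/(row[j+1]-row[j]) for j in i]
    print(r,[ (round(x,1),cast(f,(x,r),.07)[:2].round(4)) for x in e], cast(f,(e[-1],r),.056)[1].round(4))
E
```

```text
234 [(np.float64(339.0), array([ 0.5135, -0.0214])), (np.float64(356.6), array([ 0.5177, -0.0666]))] -0.0677
236 [(np.float64(338.8), array([ 0.5082, -0.0211])), (np.float64(356.6), array([ 0.5125, -0.0668]))] -0.0679
238 [(np.float64(338.7), array([ 0.5031, -0.0213])), (np.float64(356.5), array([ 0.5073, -0.0672]))] -0.0683
240 [(np.float64(338.2), array([ 0.4978, -0.0206])), (np.float64(356.0), array([ 0.5021, -0.0661]))] -0.0672
242 [(np.float64(338.0), array([ 0.4926, -0.0204])), (np.float64(355.8), array([ 0.4969, -0.0661]))] -0.0672
```

Request:
carry_out:
  moves:
    - [[0,0,-1,0,0,0,-1],[0,0,-1,0,0,0,-1],[0,0,-1,0,0,0,-1],[0,0,-1,0,0,0,-1],[0,0,-1,0,0,0,-1],[0,0,0,0,0,0,-1],[0,0,0,0,0,0,-1]]

```text
time: 0.68
tool_pos: [0.2822, 0.5573, 0.2307]
tool_rot: [0.0, 0.719, 0.695, -0.0]
contact_force: [-0.5, -0.4, 0.0]
gripper_width: 0.006
```

```bash
cat > st.py <<'E'
from plant import state
import numpy as np
from scipy.spatial.transform import Rotation as Ro
s=state(); q=s["tool_rot"]; R=Ro.from_quat([q[1],q[2],q[3],q[0]]).as_matrix()
th=-.033; M=np.array([[np.cos(th),-np.sin(th)],[np.sin(th),np.cos(th)]]); o=np.array([.59396,-.06661])
p=s["tool_pos"]; print("t",round(s["time"],2),"pos",p.round(4),"mach mm",((p[:2]-o)@M*1000).round(1),"F",s["contact_force"].round(2),"grip",round(s["gripper_width"],3))
print("x ang",np.degrees(np.arctan2(R[1,0],R[0,0])).round(2),"toolz",R[:,2].round(4))
for n,t in (("cap118",(-.09,.118)),("cap115",(-.09,.115)),("notch",(-.09,.0205))):
    w=o+M@t; d=np.r_[w-p[:2],0]; print(n,w.round(4),"tool mm",(R.T@d*1000).round(1))
E
python3 st.py
```

```text
t 0.68 pos [0.2822 0.5573 0.2307] mach mm [-332.1  613.3] F [-0.55 -0.38  0.01] grip 0.006
x ang 88.01 toolz [-5.e-04 -8.e-04 -1.e+00]
cap118 [0.5079 0.0543] tool mm [-4.949e+02  2.430e+02  3.000e-01]
cap115 [0.5078 0.0513] tool mm [-4.979e+02  2.430e+02  3.000e-01]
notch [ 0.5047 -0.0432] tool mm [-5.924e+02  2.432e+02  4.000e-01]
```

Request:
carry_out:
  moves:
    - [[0,0,0,-0.775,0.38,0,-1],[0,0,0,-0.775,0.38,0,-1],[0,0,0,-0.775,0.38,0,-1],[0,0,0,-0.775,0.38,0,-1],[0,0,0,-0.775,0.38,0,-1],[0,0,0,-0.775,0.38,0,-1],[0,0,0,-0.775,0.38,0,-1],[0,0,0,-0.775,0.38,0,-1]]

```text
time: 1.35
tool_pos: [0.3961, 0.3042, 0.2312]
tool_rot: [0.0, 0.719, 0.695, 0.0]
contact_force: [0.2, 0.2, -0.3]
gripper_width: 0.005
```

Request:
carry_out:
  moves:
    - [[0,0,0,-0.775,0.38,0,-1],[0,0,0,-0.775,0.38,0,-1],[0,0,0,-0.775,0.38,0,-1],[0,0,0,-0.775,0.38,0,-1],[0,0,0,-0.775,0.38,0,-1],[0,0,0,-0.775,0.38,0,-1],[0,0,0,-0.775,0.38,0,-1],[0,0,0,-0.5,0.25,0,-1]]

```text
time: 2.02
tool_pos: [0.5052, 0.0623, 0.2313]
tool_rot: [0.0, 0.72, 0.694, -0.0]
contact_force: [0.2, -0.0, -1.0]
gripper_width: 0.001
```

```bash
python3 st.py
```

```text
t 2.02 pos [0.5052 0.0623 0.2313] mach mm [-93. 126.] F [ 0.23 -0.03 -1.01] grip 0.001
x ang 87.9 toolz [ 3.e-04 -8.e-04 -1.e+00]
cap118 [0.5079 0.0543] tool mm [-7.9  3.   0. ]
cap115 [0.5078 0.0513] tool mm [-10.9   3.    0. ]
notch [ 0.5047 -0.0432] tool mm [-1.054e+02  3.400e+00  1.000e-01]
```

Request:
carry_out:
  moves:
    - [[0,0,0,-0.1,0.05,0.7,-1],[0,0,0,0,0,0.7,-1],[0,0,0,0,0,0.7,-1],[0,0,0,0,0,0.7,-1],[0,0,0,0,0,0.4,-1],[0,0,0,0,0,0.25,-1],[0,0,0,0,0,0,-1],[0,0,0,0,0,0,-1]]

```text
time: 2.68
tool_pos: [0.5065, 0.061, 0.0936]
tool_rot: [-0.0, 0.719, 0.695, -0.0]
contact_force: [0.1, 0.7, 0.4]
gripper_width: -0.001
```

```bash
python3 st.py; python3 - <<'E'
from plant import grab_frame
import cv2
for n in ("scene","wrist"):
    f=grab_frame(n)["frame"][:,:,::-1]
    if n=="scene": f=cv2.resize(f[120:300,200:450],None,fx=3,fy=3)
    cv2.imwrite(f"pics/{n}1.png",f)
E
```

```text
t 2.68 pos [0.5065 0.061  0.0936] mach mm [-91.6 124.7] F [0.08 0.69 0.36] grip -0.001
x ang 88.09 toolz [-1.e-04 -0.e+00 -1.e+00]
cap118 [0.5079 0.0543] tool mm [-6.7  1.6 -0. ]
cap115 [0.5078 0.0513] tool mm [-9.7  1.6 -0. ]
notch [ 0.5047 -0.0432] tool mm [-104.2    1.6    0. ]
```

View pics/scene1.png

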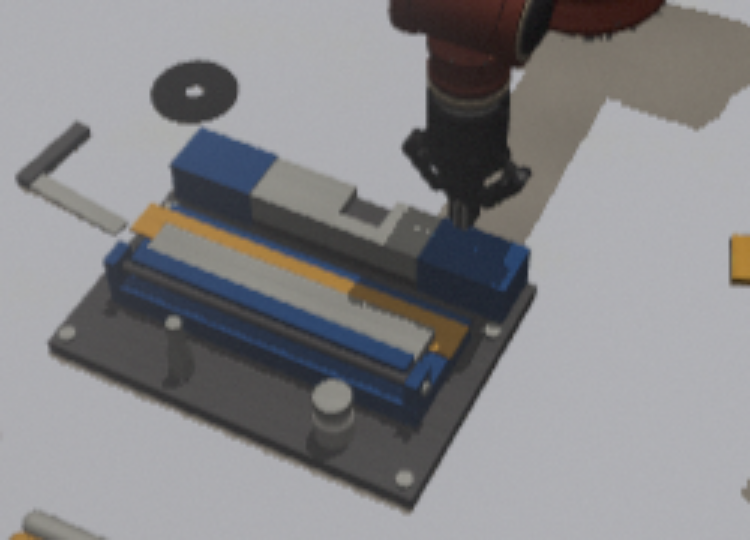

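View pics/wrist1.png

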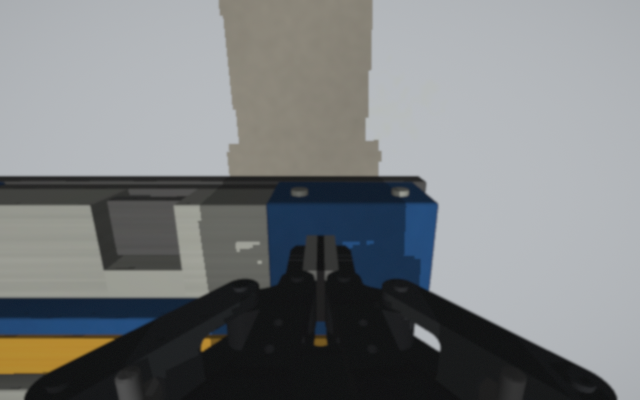

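Request:
carry_out:
  moves:
    - [[0,0,0,-0.18,0.04,0.2,-1],[0,0,0,0,0,0.15,-1],[0,0,0,0,0,0.08,-1],[0,0,0,0,0,0.02,-1],[0,0,0,0,0,0,-1],[0,0,0,0,0,0,-1]]

```text
time: 3.28
tool_pos: [0.5077, 0.0538, 0.0753]
tool_rot: [-0.0, 0.718, 0.696, -0.0]
contact_force: [0.5, 0.5, -0.1]
gripper_width: 0.001
```

Request:
carry_out:
  moves:
    - [[0,0,0,0,0,0.015,-1],[0,0,0,0,0,0.015,-1],[0,0,0,0,0,0,-1]]

```text
time: 3.53
tool_pos: [0.5078, 0.0538, 0.0742]
tool_rot: [0.0, 0.718, 0.696, 0.0]
contact_force: [-0.0, 0.5, -0.1]
gripper_width: 0.0
```

Request:
carry_out:
  moves:
    - [[0,0,0,0,0,0.015,-1],[0,0,0,0,0,0.015,-1],[0,0,0,0,0,0,-1]]

```text
time: 3.78
tool_pos: [0.5077, 0.0538, 0.0728]
tool_rot: [-0.0, 0.718, 0.696, -0.0]
contact_force: [0.6, 0.7, 0.2]
gripper_width: -0.0
```

Request:
carry_out:
  moves:
    - [[0,0,0,0,0,0.015,-1],[0,0,0,0,0,0,-1],[0,0,0,0,0,0,-1]]

```text
time: 4.03
tool_pos: [0.5077, 0.0538, 0.0723]
tool_rot: [-0.0, 0.718, 0.696, -0.0]
contact_force: [-0.5, -0.2, 0.4]
gripper_width: -0.001
```

Request:
carry_out:
  moves:
    - [[0,0,0,0,0,0.015,-1],[0,0,0,0,0,0,-1],[0,0,0,0,0,0,-1]]

```text
time: 4.28
tool_pos: [0.5079, 0.0538, 0.0721]
tool_rot: [0.0, 0.718, 0.696, 0.0]
contact_force: [-1.8, 0.3, 3.4]
gripper_width: -0.002
```

Request:
carry_out:
  moves:
    - [[0,0,0,0,0,0.01,-1],[0,0,0,0,0,0,-1],[0,0,0,0,0,0,-1],[0,0,0,0,0,0,-1]]

```text
time: 4.62
tool_pos: [0.5079, 0.0538, 0.072]
tool_rot: [-0.0, 0.718, 0.696, -0.0]
contact_force: [-3.1, 0.8, 5.7]
gripper_width: 0.001
```

Request:
carry_out:
  moves:
    - [[0,0,0,-0.13,0,0,-1],[0,0,0,-0.13,0,0,-1],[0,0,0,-0.13,0,0,-1],[0,0,0,-0.13,0,0,-1],[0,0,0,-0.13,0,0,-1],[0,0,0,-0.13,0,0,-1],[0,0,0,-0.13,0,0,-1],[0,0,0,-0.1,0,0,-1]]

```text
time: 5.28
tool_pos: [0.5057, 0.0124, 0.0704]
tool_rot: [-0.0, 0.719, 0.695, -0.001]
contact_force: [-0.5, -0.6, 0.1]
gripper_width: 0.001
```

Request:
carry_out:
  moves:
    - [[0,0,0,0,0,0.015,-1],[0,0,0,0,0,0,-1],[0,0,0,0,0,0,-1]]

```text
time: 5.53
tool_pos: [0.5061, 0.0133, 0.0703]
tool_rot: [-0.0, 0.719, 0.695, -0.0]
contact_force: [-0.1, 0.2, -0.5]
gripper_width: 0.003
```

```bash
python3 st.py
```

```text
t 5.53 pos [0.5061 0.0133 0.0703] mach mm [-90.4  77. ] F [-0.13  0.24 -0.53] grip 0.003
x ang 88.13 toolz [-7.e-04  1.e-04 -1.e+00]
cap118 [0.5079 0.0543] tool mm [41.   0.4  0. ]
cap115 [0.5078 0.0513] tool mm [38.   0.4  0. ]
notch [ 0.5047 -0.0432] tool mm [-56.5   0.4  -0. ]
```

Just above the rail now; press lightly.

Request:
carry_out:
  moves:
    - [[0,0,0,0,0,0.015,-1],[0,0,0,0,0,0,-1],[0,0,0,0,0,0,-1]]

```text
time: 5.78
tool_pos: [0.5064, 0.0136, 0.0701]
tool_rot: [-0.0, 0.718, 0.696, -0.0]
contact_force: [0.1, 0.1, 0.7]
gripper_width: -0.001
```

Request:
carry_out:
  moves:
    - [[0,0,0,0,0,0.012,-1],[0,0,0,0,0,0,-1],[0,0,0,0,0,0,-1]]

```text
time: 6.03
tool_pos: [0.5064, 0.0135, 0.07]
tool_rot: [-0.0, 0.718, 0.696, -0.0]
contact_force: [-3.1, 0.1, 4.5]
gripper_width: -0.0
```

Request:
carry_out:
  moves:
    - [[0,0,0,0,0,0,-1],[0,0,0,-0.15,0,0,-1],[0,0,0,-0.15,0,0,-1],[0,0,0,-0.15,0,0,-1],[0,0,0,-0.15,0,0,-1],[0,0,0,-0.15,0,0,-1],[0,0,0,-0.15,0,0,-1]]

```text
time: 6.62
tool_pos: [0.5056, -0.0231, 0.07]
tool_rot: [0.0, 0.719, 0.695, 0.001]
contact_force: [-0.4, 3.7, 5.1]
gripper_width: 0.004
```

Request:
carry_out:
  moves:
    - [[0,0,0,-0.15,0,0,-1],[0,0,0,-0.12,0,0,-1],[0,0,0,-0.12,0,0,-1],[0,0,0,-0.06,0,0,-1],[0,0,0,0,0,0,-1],[0,0,0,0,0,0,-1]]

```text
time: 7.12
tool_pos: [0.5043, -0.0408, 0.0692]
tool_rot: [-0.0, 0.719, 0.695, -0.0]
contact_force: [0.9, -0.2, -0.4]
gripper_width: -0.001
```

```bash
python3 st.py;  python3 - <<'E'
from plant import grab_frame
import cv2
f=grab_frame("wrist")["frame"][:,:,::-1]; cv2.imwrite("pics/wrist2.png",f)
E
```

```text
t 7.12 pos [ 0.5043 -0.0408  0.0692] mach mm [-90.4  22.8] F [ 0.94 -0.25 -0.41] grip -0.001
x ang 88.12 toolz [-8.e-04 -0.e+00 -1.e+00]
cap118 [0.5079 0.0543] tool mm [95.2  0.4 -0. ]
cap115 [0.5078 0.0513] tool mm [92.2  0.4 -0. ]
notch [ 0.5047 -0.0432] tool mm [-2.3  0.4 -0. ]
```

View pics/wrist2.png

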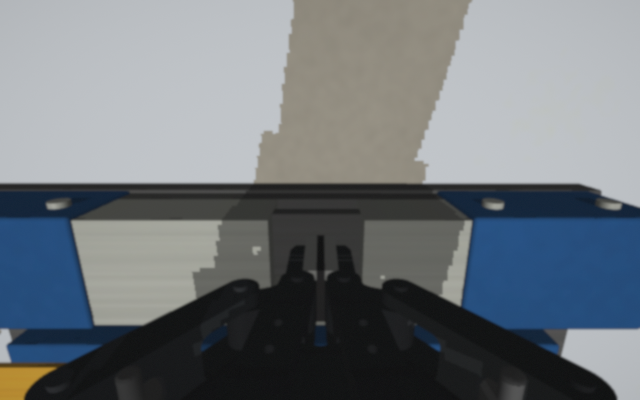

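The force is gone and the tip has dropped below the rail top. In the wrist picture, the fingers (column 320) sit in the dark notch (columns 272–362).

Request:
carry_out:
  moves:
    - [[0,0,0,-0.05,0,0,-1],[0,0,0,0,0,0.1,-1],[0,0,0,0,0,0.1,-1],[0,0,0,0,0,0.08,-1],[0,0,0,0,0,0,-1],[0,0,0,0,0,0,-1]]

```text
time: 7.67
tool_pos: [0.5042, -0.0424, 0.0579]
tool_rot: [-0.0, 0.718, 0.696, -0.0]
contact_force: [0.4, 0.6, -0.6]
gripper_width: 0.002
```

Request:
carry_out:
  moves:
    - [[0,0,0,0,0,0.05,-1],[0,0,0,0,0,0.05,-1],[0,0,0,0,0,0,-1],[0,0,0,0,0,0,-1]]

```text
time: 8.0
tool_pos: [0.5048, -0.0426, 0.0545]
tool_rot: [0.0, 0.718, 0.696, 0.0]
contact_force: [0.1, 0.4, 0.4]
gripper_width: 0.001
```

Request:
carry_out:
  moves:
    - [[0,0,0,0,0,0.04,-1],[0,0,0,0,0,0.04,-1],[0,0,0,0,0,0,-1]]

```text
time: 8.25
tool_pos: [0.5048, -0.0426, 0.0513]
tool_rot: [0.0, 0.719, 0.696, 0.0]
contact_force: [0.4, 0.4, 2.2]
gripper_width: 0.001
```

Request:
carry_out:
  moves:
    - [[0,0,0,0,0,0.04,-1],[0,0,0,0,0,0.04,-1],[0,0,0,0,0,0,-1]]

```text
time: 8.5
tool_pos: [0.5048, -0.0426, 0.048]
tool_rot: [0.0, 0.718, 0.696, 0.0]
contact_force: [-0.1, 0.3, 2.8]
gripper_width: -0.004
```

Request:
carry_out:
  moves:
    - [[0,0,0,0,0,0.03,-1],[0,0,0,0,0,0.03,-1],[0,0,0,0,0,0,-1]]

```text
time: 8.75
tool_pos: [0.5049, -0.0426, 0.046]
tool_rot: [0.0, 0.718, 0.696, 0.0]
contact_force: [-1.2, 1.0, 6.2]
gripper_width: 0.001
```

Request:
carry_out:
  moves:
    - [[0,0,0,0,0,0.02,-1],[0,0,0,0,0,0,-1],[0,0,0,0,0,0,-1]]

```text
time: 9.0
tool_pos: [0.5049, -0.0426, 0.0459]
tool_rot: [-0.0, 0.718, 0.696, -0.0]
contact_force: [-4.2, 1.5, 10.6]
gripper_width: 0.004
```

Request:
carry_out:
  moves:
    - [[0,0,0,0,0,0,-1],[0,0,0,0,0,0,-1]]

```text
time: 9.17
tool_pos: [0.5049, -0.0426, 0.0459]
tool_rot: [-0.0, 0.718, 0.696, -0.0]
contact_force: [-3.2, 1.2, 10.0]
gripper_width: -0.001
```

Request:
carry_out:
  moves:
    - [[0,0,0,0,0,-0.1,-1],[0,0,0,0,0,-0.3,-1],[0,0,0,0,0,-0.6,-1],[0,0,0,0,0,-0.8,-1],[0,0,0,0,0,-0.8,-1],[0,0,0,0,0,-0.8,-1],[0,0,0,0,0,-0.8,-1],[0,0,0,0,0,0,-1]]

```text
time: 9.83
tool_pos: [0.5082, -0.0434, 0.2215]
tool_rot: [0.006, 0.718, 0.696, 0.004]
contact_force: [1.1, -0.4, 1.2]
gripper_width: 0.001
```

Request:
carry_out:
  moves:
    - [[0,0,0,0.7,-0.7,0,-1],[0,0,0,0.7,-0.7,0,-1],[0,0,0,0.7,-0.5,0,-1],[0,0,0,0.8,0,0,-1],[0,0,0,0.8,0,0,-1],[0,0,0,0.8,0,0,-1],[0,0,0,0.8,0,0,-1],[0,0,0,0,0,0,-1]]

```text
time: 10.5
tool_pos: [0.4349, 0.1759, 0.2129]
tool_rot: [-0.001, 0.717, 0.697, 0.001]
contact_force: [0.2, 0.0, 0.0]
gripper_width: 0.0
```

```bash
python3 st.py; python3 - <<'E'
from h import *
from plant import grab_frame
out=[]
for n in ("scene","top"):
    f=grab_frame(n); W=world(f); f0=dict(np.load(f"/tmp/{n}0.npz")); W0=world(f0)
    for k,(F,w) in {"before":(f0,W0),"after":(f,W)}.items():
        h=cv2.cvtColor(F["frame"],cv2.COLOR_RGB2HSV); m=cv2.inRange(h,(15,130,60),(30,255,255))>0
        m&=(w[...,2]>.045)&(w[...,2]<.062)&(abs(w[...,0]-.6)<.08)&(abs(w[...,1]+.07)<.2)
        print(n,k,"strip",m.sum(),cv2.minAreaRect((w[m][:,:2]*1000).astype(np.float32)))
    th=-.033; o=np.array([.59396,-.06661]); M=np.array([[np.cos(th),-np.sin(th)],[np.sin(th),np.cos(th)]])
    for w,k in ((W0,"before"),(W,"after")):
        q=(w[...,:2]-o)@M; s=(abs(q[...,1])<.12)&(q[...,0]>.022)&(q[...,0]<.08); 
        for a,b in ((.02,.035),(.05,.06),(.07,.08)):
            ss=s&(q[...,0]>a)&(q[...,0]<b); print(n,k,"beam x",a,"z",np.median(w[...,2][ss]).round(4))
    if n=="top":
        a=(W[...,:2]-o)@M; ss=(abs(a[...,1]-.0205)<.015)&(abs(a[...,0]+.09)<.012); print("catch z",np.median(W[...,2][ss]))
    c=f["frame"][:,:,::-1]; c=c[120:300,200:450] if n=="scene" else c[120:300,230:480]; cv2.imwrite(f"pics/{n}3.png",cv2.resize(c,None,fx=3,fy=3))
E
```

```text
t 10.5 pos [0.4349 0.1759 0.2129] mach mm [-167.   237.1] F [0.24 0.03 0.03] grip 0.0
x ang 88.45 toolz [ 0.      0.0022 -1.    ]
cap118 [0.5079 0.0543] tool mm [-119.6   76.3   -0.3]
cap115 [0.5078 0.0513] tool mm [-122.6   76.3   -0.3]
notch [ 0.5047 -0.0432] tool mm [-217.1   75.7   -0.5]
scene before strip 527 ((609.3505249023438, -73.59257507324219), (360.3057861328125, 43.92426300048828), 88.17599487304688)
scene after strip 240 ((607.5282592773438, -73.94683837890625), (360.31689453125, 43.59357452392578), 88.28277587890625)
scene before beam x 0.02 z 0.0693
scene before beam x 0.05 z 0.0703
scene before beam x 0.07 z 0.0806
scene after beam x 0.02 z 0.0921
scene after beam x 0.05 z 0.084
scene after beam x 0.07 z 0.0856
top before strip 1447 ((606.0184326171875, -75.29341125488281), (359.2898864746094, 40.2901611328125), 88.21833038330078)
top after strip 1804 ((606.1306762695312, -75.5048828125), (359.716552734375, 39.12574768066406), 88.112060546875)
top before beam x 0.02 z 0.0704
top before beam x 0.05 z 0.0707
top before beam x 0.07 z 0.0816
top after beam x 0.02 z 0.0882
top after beam x 0.05 z 0.084
top after beam x 0.07 z 0.0864
catch z 0.04659882267462967
```

View pics/scene3.png

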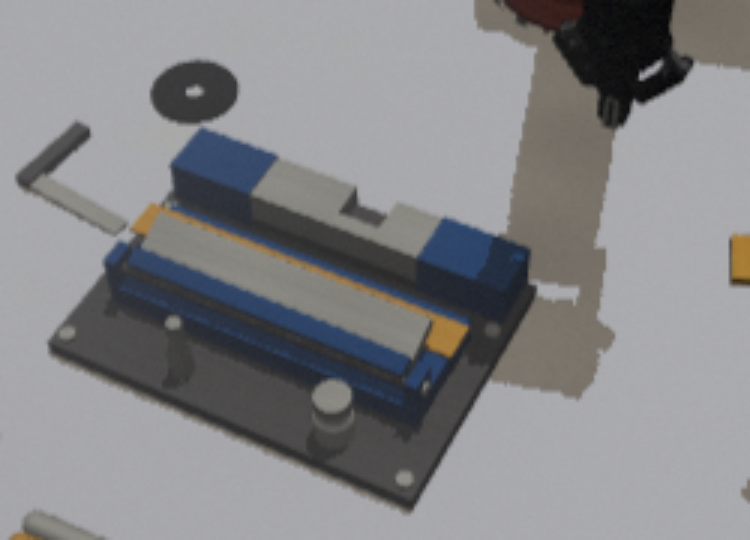

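The picture shows the beam tilted up, the strip in place and the hand clear of the clamp. The measured catch top is 46.6 mm, and the strip moved less than 2 mm.

```bash
python3 -c "
from plant import ticket
print(ticket.job_done())"
```

```text
the job is handed in; nothing more can be done
None
```

I opened the clamp as asked and handed the job in at about 10.5 s of the 45 s allowed; no verdict was reported.

- **What I did:** I set the shut fingertips on the left cover (contact at z = 72 mm, about 3–6 N) and slid them inwards onto the rail (z = 70 mm, about 5 N). The contact force disappeared at the notch, about 20 mm left of the rail's middle. I then pressed the catch to its stop (tip at z = 45.9 mm) and lifted the hand clear. The highest force I read during contact was about 11 N.
- **Catch and beam:** The catch top measured 46.6 mm by depth image, so it is about 9.5–10 mm down. The beam's front is up by about 20 mm and it stayed open after the hand left.
- **Strip:** The top view shows it moved less than 0.5 mm. The scene view gave 1.8 mm, but the opened beam now hides part of the strip there.
- **Bystanders and hand:** The jar, punch, disc and try square look unmoved in the last picture. The mallet and most of the offcut were outside that crop and I did not check them separately. The hand is clear of the clamp and reads about 0 N.

No check failed.

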